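Bring the sample jar to the mark and take off its cap of unknown thread hand

TASK

Swing the clamp lever of the sample carriage open, slide the carriage until its pointer lines up with the blade of the index block, and swing the lever fully back to lock it there. Then take the cap off the jar on the carriage: it may have a right-hand or a left-hand thread, so try loosening it one way and, if it stops, the other way, until it has turned about a sixth of a turn and comes free. Finish while still holding the cap in the gripper, the right way up and lifted about a hand's breadth (5 to 15 cm) straight above the jar, and leave the other things on the bench where they are.

Things in the scene. Friction and masses are not known exactly. Their poses are not given: they have to be found in the camera images.
- lever (a joint): clamp lever of the carriage, turns about an upright pivot; 0 = locked (arm lies along the rail, pointing to the rail's +y), grows anticlockwise seen from above as it opens, 1.4 rad = end stop, fully open (arm points away from the jar, to the rail's -x). It stays where left (about 2 N at the grip); below 0.3 rad it clamps the carriage and is stiffer
- lever_pivot (a point): on the lever's pivot axis, top of the carriage, 65 mm in front (-x) of the jar's axis and 37 mm above the bench. Its x and y axes are the rail's: y runs along the rail, x across it
- lever_grip (a point): on the axis of the lever's upright round steel grip, 55 mm from the pivot axis; the grip is 18 mm in diameter and stands free from 45 to 95 mm above the bench; this point is at 74 mm. Pinched there, it can swing the lever and drag the unlocked carriage; it is a sleeve that spins freely on the lever
- carriage (a joint): travel of the carriage along the rail: 0 at the start, grows towards the rail's -y, at most 0.19 m; unlocked it needs about 2 N and stays where left
- carriage_pointer (a point): tip of the thin (3 mm) dark pointer on the far (+x) edge of the carriage, 58 mm behind the jar's axis, level with the jar's axis along the rail. Carriage plate 90 x 90 mm, top 37 mm above the bench. Axes as the rail's
- index_mark (a point): tip of the thin (3 mm) upright blade of the small steel index block fixed on the rail's base plate, beyond the carriage; the pointer tip must stand opposite to it (same y along the rail, 2 mm apart across it). It is 70 to 160 mm down the rail (to -y) from the pointer's start. Axes as the rail's
- jar_mouth (a point): centre of the top of the jar's neck, 122 mm above the bench, on the jar's axis. The white jar (60 mm diameter, shoulder 90 mm above the bench) is fixed on the carriage. Axes as the rail's
- cap: grey fluted cap, 56 mm diameter, 34 mm tall, 60 g, origin at the centre of its underside, 3 mm above the jar's shoulder (93 mm above the bench). One way it stops hard after 0.1 rad; the other way it turns easily without rising and lifts off at 0.75 to 2.3 rad, best 1.05. The hand differs from jar to jar, unseen. A caught cap pulls up only 2 mm. Grip with 20 to 30 N
- spare_jar: bystander: an identical closed jar, one rigid piece, 60 dia x 87 tall, loose on the bench; leave alone; origin at its underside
- reagent_bottle: bystander: amber bottle, 60 dia x 125 tall; origin at its underside
- beaker: bystander: open glass beaker, 68 dia x 85 tall; origin at its underside
- petri_dish: bystander: closed clear dish, 92 dia x 18 tall; origin at its underside
- spatula: bystander: steel spatula, 190 long, lying flat; origin at its underside
- tip_box: bystander: box of pipette tips, 85 x 120 x 66 tall; origin at its underside
- vial: bystander: small capped vial, 28 dia x 55 tall; origin at its underside
Not all that is in view belongs to the job. What is shaped like the cap but green, red or yellow is not meant.

How it is judged:
By the outcome, as a careful person would: the job done as asked, in the order asked, and still so for the second after the job is handed in, while the arm keeps its last pose, push and grip.
It also fails if it takes over 62 s, if anything falls off the work surface, if the arm or the gripper's body presses on something with over 40 N, if the wrist force passes 120 N, or if a joint passes its speed limit or range.

ROBOT

A 7-joint arm with a two-finger parallel gripper is mounted at the origin on the work surface. World frame = base frame: x ahead of the robot, y to its left, z up, the work surface at z = 0. Lengths are in m, angles in degrees, forces in N, time in s.
With the tool pointing down it reaches from about 0.425 to 0.95 m from the base axis. Payload 16.7 kg.
Tool frame: the origin (TCP) lies midway between the tips of the shut fingers; the grasp point (between the pads) lies 19 mm behind it; z points along the fingers, y is the direction in which the jaws open and shut (so a half turn about z gives the same grasp; the last joint's range is limited). The gripper opens to 94 mm and grips with 3 to 60 N. Pads are 16 mm wide; open, the fingers measure 119 mm over their backs; the gripper's body (75 mm by 177 mm) begins 78 mm behind the grasp point.
Start: joints at [61.679, 24.414, 4.234, 92.017, -1.954, 63.644, -3.845], TCP at [0.228, -0.635, 0.18] pointing down, gripper open.
Joint ranges: [-163.25, 163.25], [-28.42, 122.38], [-70.27, 78.77], [12.13, 141.07], [-58.53, 238.53], [9.26, 117.41], [-156.51, 156.51]. Speed limits (degrees/s): [108.29, 108.29, 136.94, 136.94, 172.46, 172.46, 172.46].

INTERFACE

Orientations are given as [roll, pitch, yaw] about the fixed x, y, z axes, in that order (R = Rz(yaw) Ry(pitch) Rx(roll)).
In Python, from rig import sensors, get_image, camera_info, job gives the robot as it stands.
- The arm moves only by the tool drive_tool, never from a script. Its argument "motion" is a list of rows, each a list of 3 entries, a list of its own where there are three numbers: the shift along the tool's x, y, z as a fraction of full scale, then the turn, a rotation vector about the tool's x, y, z as a fraction of full scale, then the opening, from -1 (shut) to 1 (fully open). A call has 1 to 20 rows; each row is the pose to reach, as a shift and turn from the pose measured when the call began, along the tool's axes at that moment, turning the shorter way round; what a row does not reach only later rows make up. Full scale, the value 1, is 0.5 m for a shift and pi rad for a turn. A row lasts 1/12 s, in which the tool goes at most 41.7 mm and 7.16 degrees, less where a joint would pass 70% of its speed; a pose out of reach is approached as far as the arm can. A call with a number of a shift or a turn outside -1 to 1 is refused whole. A call with a gripper value outside its range is refused whole. The fingers move at their own pace and stop on an object; "squeeze" is the grip in N (left out, the last holds). Time passes only in rows, so rows that repeat a pose let the fingers close. It gives the time, the measured TCP pose, the force and the opening at its end, in the units of the state.
- sensors.get_obs(): the state, without advancing time (a new reading comes with each control period).
- get_image(name): name is "scene" or "top" or "wrist"; returns (picture, depth): 384x512x3 uint8, blue, green, red; 384x512 float32, m along the optical axis (not along the pixel's ray), 0 where there is no reading.
- camera_info(name): a dict with "fx", "fy", "cx", "cy" (pixels), "k1" (the pictures are not rectified: a ray, as slopes to the right and down, at radius r is drawn at 1 + k1 r^2 times it, then the intrinsics apply), "R" (3x3) and "t" (3): a world point X has camera coordinates R X + t. Camera axes: x right, y down, z forward; pixel columns grow to the right and rows downward; lengths in m; the calibration is good to about 2 mm. A picture is of the moment at which its call begins: read the wrist's pose just before it. camera_info takes no time and is no camera call; for the wrist camera it gives the pose at the moment of the call.
- job.sign_off(): hands the job in, once; it reports no verdict.
The state is a dict: "clock": time; "joint_positions": joint angles; "qvel": joint speeds; "tau": joint torques, N m; "tcp_pos": TCP position; "orientation": TCP orientation; "ft_force": force on the tool from outside, world axes, zero at the start; "wrist_torque": the same for the moment, N m; "opening": opening from 0.0 (shut) to 1.0 (fully open).
Only numpy, scipy, OpenCV 4.12 (cv2) and the standard library are available. Lean on these libraries where they do the work, as an engineer would, in place of code of your own. Each camera call takes 0.05 s, during which the arm holds its last target. There are 200 camera calls.

## Working session

There is one attempt and no reset: what is moved stays moved. The work goes in short steps, Python scripts to look and compute and a tool call to move; the robot and the scene stay as the last step left them, time stands still between calls to the robot, and variables do not carry over. Pictures are saved under pics/ and viewed, about 8 in all and at most 12, crops included, and the job is handed in when it is done.

Besides the shell and the picture viewer there is one more tool, called after "Request:" by a JSON object that holds its "name" and its "arguments", one argument or row to a line. drive_tool: Moves the arm, as the interface text tells. Its arguments: {"type":"object","properties":{"motion":{"type":"array","items":{"type":"array"}},"squeeze":{"type":"number"}},"required":["motion"]}

```bash
mkdir -p pics
cat > h.py <<'E'
import numpy as np, cv2
from rig import sensors, get_image, camera_info, job
def ray(ci,u,v):
    xd=(u-ci["cx"])/ci["fx"]; yd=(v-ci["cy"])/ci["fy"]; x,y=xd,yd
    for _ in range(20):
        s=1+ci["k1"]*(x*x+y*y); x,y=xd/s,yd/s
    return np.array([x,y,1.])
def W(ci,u,v,d):
    return np.array(ci["R"]).T@(ray(ci,u,v)*d-np.array(ci["t"]))
def Wz(ci,u,v,z):
    R=np.array(ci["R"]);c=-R.T@np.array(ci["t"]);r=R.T@ray(ci,u,v)
    return c+r*(z-c[2])/r[2]
def cloud(name):
    ci=camera_info(name); im,d=get_image(name); 
    v,u=np.mgrid[0:384,0:512]; xd=(u-ci["cx"])/ci["fx"];yd=(v-ci["cy"])/ci["fy"];x,y=xd,yd
    for _ in range(20):
        s=1+ci["k1"]*(x*x+y*y);x,y=xd/s,yd/s
    P=np.stack([x*d,y*d,d],-1)-np.array(ci["t"])
    return im,d,P@np.array(ci["R"]),ci
E
python3 - <<'E'
from h import *
ims=[]
for n in("scene","top"):
    im,d,P,ci=cloud(n); np.savez(f"{n}.npz",im=im,d=d,P=P)
    import pickle; pickle.dump(ci,open(n+".pkl","wb"))
    cv2.imwrite(f"pics/{n}1.png",cv2.resize(im,(800,600),interpolation=cv2.INTER_CUBIC))
    print(n,ci)
print(sensors.get_obs())
E
```

```text
scene {'fx': 384.4963626955141, 'fy': 384.4963626955141, 'cx': 257.5145816084731, 'cy': 191.364469610698, 'k1': -0.003618583408585071, 'R': array([[ 0.49263472,  0.8701538 ,  0.01197467],
       [ 0.58177219, -0.31907266, -0.74815357],
       [-0.64718788,  0.37553295, -0.66341755]]), 't': array([-0.31896013, -0.24107962,  1.22063662])}
top {'fx': 418.3499661907588, 'fy': 418.3499661907588, 'cx': 251.2878116345258, 'cy': 188.29511408140934, 'k1': -0.09601941637543854, 'R': array([[-0.02548556, -0.99964502, -0.00776669],
       [-0.98403939,  0.02645492, -0.17597336],
       [ 0.17611636,  0.00315795, -0.98436429]]), 't': array([0.07352513, 0.55248744, 1.00629648])}
{'clock': 0.1, 'joint_positions': array([61.67845397, 24.44678427,  4.23065426, 92.04727038, -1.95595129,
       63.64290654, -3.84433517]), 'qvel': array([ 0.11004374,  0.00759736, -0.0361669 , -0.09440603, -0.07994316,
        0.02785665,  0.05433801]), 'tau': array([ 8.38924083e-03, -9.37489629e+01,  3.67736913e+00, -4.55047452e+01,
       -4.84110857e-02,  1.67813420e-02,  1.61947919e-04]), 'tcp_pos': array([ 0.2280128 , -0.63488431,  0.17944691]), 'orientation': array([-1.79935172e+02,  2.31196398e-03,  1.97540302e+01]), 'ft_force': array([-1.05582622, -0.00352483, -0.02087439]), 'wrist_torque': array([ 0.00535143, -0.02119683, -0.03617816]), 'opening': 0.9988546088287842}
```

View pics/scene1.png

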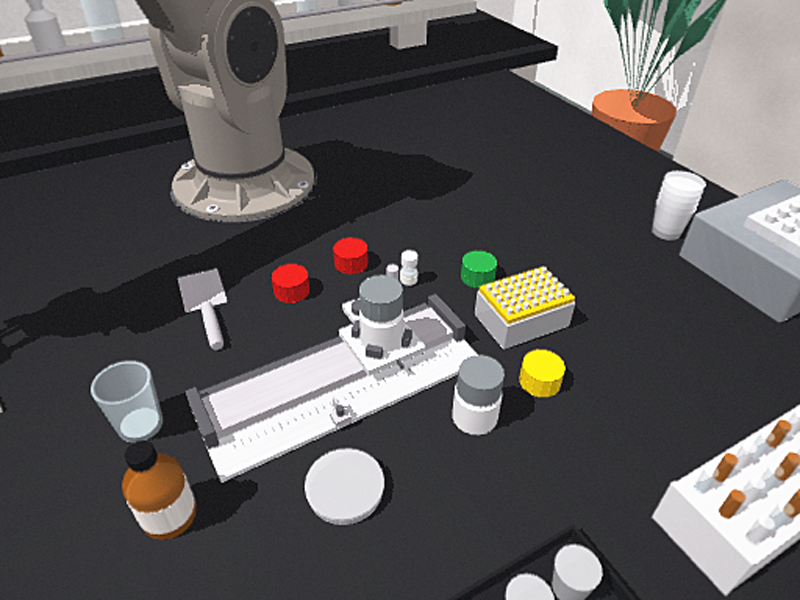

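View pics/top1.png

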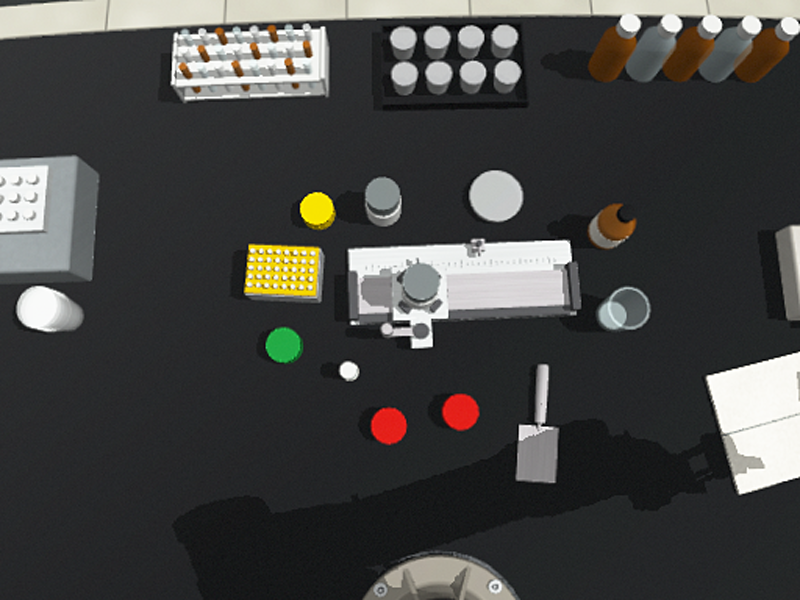

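The cap I want is the grey one on the carriage jar: top (421,282), scene (380,297). Look-alikes in the top view are the spare jar (383,195), yellow (317,210), green (284,345) and red (389,425) and (460,411). The lever grip is at top (387,330) and the index block at top (477,246).

Run:
```python
from h import *
import pickle
ci=pickle.load(open("top.pkl","rb")); z=np.load("top.npz"); im,P=z["im"],z["P"]
c=im[145:230,215:380]; cv2.imwrite("pics/crop1.png",cv2.resize(c,None,fx=4.8,fy=4.8,interpolation=cv2.INTER_CUBIC))
s=np.load("scene.npz"); c=s["im"][165:310,120:310]; cv2.imwrite("pics/crop2.png",cv2.resize(c,None,fx=4.1,fy=4.1,interpolation=cv2.INTER_CUBIC))
for n in("top","scene"):
    Q=np.load(n+".npz")["P"]
    R=Q[(Q[...,0]>.3)&(Q[...,0]<.8)&(abs(Q[...,1])<.35)]
    cap=R[(abs(R[:,2]-.127)<.006)]
    print(n,"z127",len(cap),cap.mean(0),np.ptp(cap,axis=0))
    g=R[(R[:,2]>.085)&(R[:,2]<.102)]; print("z95",len(g))
    from scipy.cluster.vq import kmeans2
    import collections
    m=cv2.connectedComponents(((Q[...,2]>.086)&(Q[...,2]<.104)&(Q[...,0]>.3)&(Q[...,0]<.8)&(abs(Q[...,1])<.35)).astype(np.uint8))
    for i in range(1,m[0]):
        q=Q[m[1]==i]
        if len(q)>8: print(i,len(q),q.mean(0).round(4),np.ptp(q,axis=0).round(3))
```

```text
top z127 540 [ 0.57560936 -0.03621568  0.12658004] [0.14003955 0.36343465 0.01051663]
z95 643
1 261 [0.7131 0.0714 0.0879] [0.055 0.053 0.007]
2 180 [ 0.6555 -0.3011  0.0935] [0.048 0.046 0.018]
13 12 [0.5355 0.0297 0.0942] [0.008 0.015 0.017]
14 10 [0.5347 0.003  0.0936] [0.007 0.013 0.017]
25 46 [0.4929 0.0699 0.0946] [0.016 0.017 0.01 ]
scene z127 670 [ 0.59745852 -0.09768927  0.1249955 ] [0.14515387 0.36678345 0.0069733 ]
z95 1095
1 49 [0.4965 0.0663 0.0916] [0.017 0.016 0.009]
2 165 [0.5799 0.0048 0.0947] [0.042 0.052 0.018]
5 128 [0.713  0.064  0.0867] [0.048 0.053 0.003]
12 18 [0.7268 0.0889 0.0867] [0.013 0.011 0.002]
13 10 [0.7256 0.0774 0.0868] [0.012 0.006 0.003]
15 9 [0.7383 0.0762 0.0865] [0.005 0.009 0.001]
19 439 [ 0.673  -0.3094  0.0938] [0.042 0.047 0.018]
```

View pics/crop1.png

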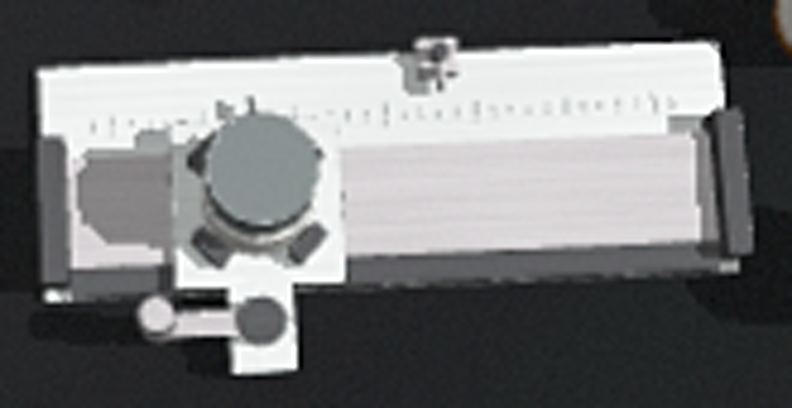

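View pics/crop2.png

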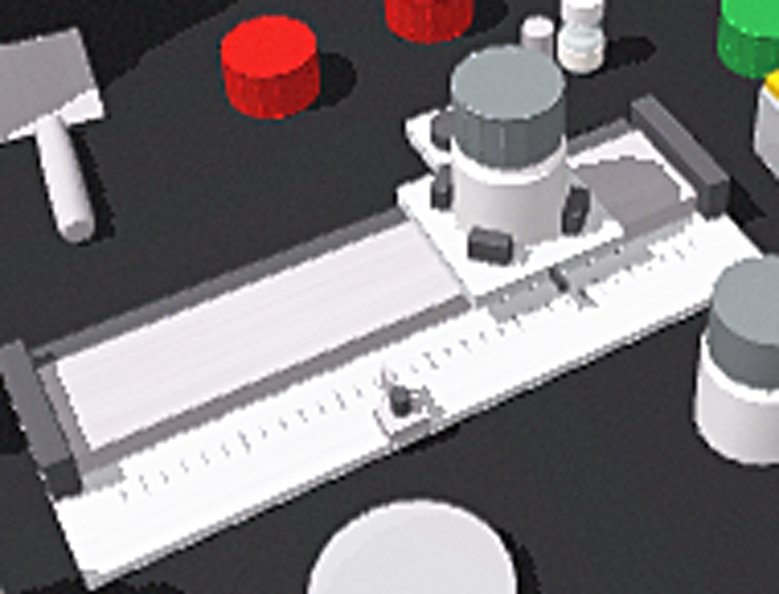

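Crop 1 shows the cap centre at (262,168), the grip top at (158,315), the pivot at (262,320), the pointer near (250,103) and the index blade near (430,72). Crop 2 shows the pointer at (560,282) and the blade near (390,380).

Run:
```python
from h import *
import pickle
ci=pickle.load(open("top.pkl","rb")); cs=pickle.load(open("scene.pkl","rb"))
T=lambda x,y,z:Wz(ci,215+(x+.5)/4.8-.5,145+(y+.5)/4.8-.5,z).round(4)
S=lambda x,y,z:Wz(cs,120+(x+.5)/4.1-.5,165+(y+.5)/4.1-.5,z).round(4)
print("cap",T(262,168,.127),S(508,78,.127)); print("grip",T(158,313,.095),S(539,24,.095))
print("pivotdisc",T(262,320,.045))
a,b=T(38,68,.012),T(718,42,.012);print("edge",a,b, np.degrees(np.arctan2(*(a-b)[:2][::1])))
c,d=S(95,585,.012),S(765,255,.012);print("edgeS",c,d)
e,f=T(350,283,.02),T(70,295,.02);print(e,f)
print("pointer",T(250,100,.037),S(560,280,.037)); print("index",T(430,72,.037),S(388,378,.037))
z=np.load("top.npz"); P=z["P"]
m=P[(abs(P[...,2]-.127)<.004)&(P[...,0]<.62)&(abs(P[...,1])<.15)]; print(m.mean(0),np.ptp(m,axis=0))
Q=np.load("scene.npz")["P"]
for n,P in(("t",P),("s",Q)):
  m=P[(P[...,2]>.004)&(P[...,2]<.03)&(P[...,0]>.5)&(P[...,0]<.72)&(abs(P[...,1]+.06)<.2)]; r=cv2.minAreaRect(m[:,:2].astype(np.float32)); print(n,r, np.histogram(m[:,2],8))
```

```text
cap [0.5599 0.0163 0.127 ] [0.5593 0.0155 0.127 ]
grip [0.494  0.0692 0.095 ] [0.4938 0.0691 0.095 ]
pivotdisc [0.4952 0.0156 0.045 ]
edge [0.6424 0.1334 0.012 ] [ 0.6475 -0.2444  0.012 ] -0.7734005502395819
edgeS [ 0.6568 -0.2442  0.012 ] [0.6359 0.1301 0.012 ]
[ 0.517  -0.0332  0.02  ] [0.5145 0.1173 0.02  ]
pointer [0.6152 0.0179 0.037 ] [0.6179 0.0131 0.037 ]
index [ 0.6281 -0.0797  0.037 ] [ 0.6331 -0.0897  0.037 ]
[0.55937234 0.01575252 0.12700031] [0.05535582 0.05448105 0.00769684]
t ((0.6101394295692444, -0.060274913907051086), (0.21893121302127838, 0.39554956555366516), 0.5605207681655884) (array([ 340, 1288,  879,  212,  288,  930, 1524,  469]), array([0.00403224, 0.00727547, 0.01051871, 0.01376194, 0.01700518,
       0.02024841, 0.02349165, 0.02673488, 0.02997812]))
s ((0.6120204329490662, -0.05864726006984711), (0.21950919926166534, 0.3799316883087158), 1.132562518119812) (array([ 380, 3305,  392,  501,  483, 1546, 1851,  119]), array([0.00401304, 0.00725638, 0.01049972, 0.01374305, 0.01698639,
       0.02022973, 0.02347306, 0.0267164 , 0.02995973]))
```

```bash
cat >> h.py <<'E'
from scipy.spatial.transform import Rotation as Ro
def plan(*targets):
    o=sensors.get_obs(); R0=Ro.from_euler("xyz",o["orientation"],degrees=True)
    for x,y,z,yaw in targets:
        s=R0.inv().apply(np.array([x,y,z])-o["tcp_pos"])/.5
        t=(R0.inv()*Ro.from_euler("xyz",[180,0,yaw],degrees=True)).as_rotvec()/np.pi
        print(s.round(4).tolist(),t.round(4).tolist())
E
python3 -c "
from h import *
plan((.45,-.40,.25,50),(.494,.0692,.22,91))"
```

```text
[0.5766, -0.2922, -0.1408] [-0.0004, -0.0001, -0.168]
[0.9766, -1.1456, -0.0798] [-0.0003, -0.0002, -0.3958]
```

Request:
{"name": "drive_tool", "arguments": {
  "motion": [
    [[0.577,-0.292,-0.141],[0,0,-0.168],0],
    [[0.577,-0.292,-0.141],[0,0,-0.168],0],
    [[0.577,-0.292,-0.141],[0,0,-0.168],0],
    [[0.577,-0.292,-0.141],[0,0,-0.168],0],
    [[0.577,-0.292,-0.141],[0,0,-0.168],0],
    [[0.577,-0.292,-0.141],[0,0,-0.168],0],
    [[0.577,-0.292,-0.141],[0,0,-0.168],0],
    [[0.577,-0.292,-0.141],[0,0,-0.168],0],
    [[0.577,-0.292,-0.141],[0,0,-0.168],0],
    [[0.577,-0.292,-0.141],[0,0,-0.168],0]
  ],
  "squeeze": 25
}}

```text
clock: 0.93
tcp_pos: [0.452, -0.398, 0.2503]
orientation: [-180.0, -0.1, 50.2]
ft_force: [-0.8, -0.9, 0.0]
opening: 0.498
```

```bash
python3 -c "
from h import *
print(sensors.get_obs()['joint_positions'])
plan((.494,.0692,.22,91))"
```

```text
[42.77546825 14.93056616 -9.17294369 96.30567216  2.45481953 68.99356893
 -6.73013487]
[0.7721, -0.533, 0.0618] [-0.0001, -0.0004, -0.2264]
```

Request:
{"name": "drive_tool", "arguments": {
  "motion": [
    [[0.772,-0.533,0.062],[0,0,-0.226],0],
    [[0.772,-0.533,0.062],[0,0,-0.226],0],
    [[0.772,-0.533,0.062],[0,0,-0.226],0],
    [[0.772,-0.533,0.062],[0,0,-0.226],0],
    [[0.772,-0.533,0.062],[0,0,-0.226],0],
    [[0.772,-0.533,0.062],[0,0,-0.226],0],
    [[0.772,-0.533,0.062],[0,0,-0.226],0],
    [[0.772,-0.533,0.062],[0,0,-0.226],0],
    [[0.772,-0.533,0.062],[0,0,-0.226],0],
    [[0.772,-0.533,0.062],[0,0,-0.226],0],
    [[0.772,-0.533,0.062],[0,0,-0.226],0],
    [[0.772,-0.533,0.062],[0,0,-0.226],0],
    [[0.772,-0.533,0.062],[0,0,-0.226],0],
    [[0.772,-0.533,0.062],[0,0,-0.226],0]
  ]
}}

```text
clock: 2.1
tcp_pos: [0.4938, 0.0686, 0.2194]
orientation: [-180.0, -0.1, 90.9]
ft_force: [-0.2, -0.9, 0.5]
opening: 0.497
```

```bash
python3 -c "
from h import *
import pickle
print(sensors.get_obs()['joint_positions'])
im,d,P,ci=cloud('wrist'); np.savez('wrist.npz',im=im,d=d,P=P); pickle.dump(ci,open('wrist.pkl','wb'))
print(-ci['R'].T@ci['t'])
cv2.imwrite('pics/w1.png',cv2.resize(im,(800,600),interpolation=cv2.INTER_CUBIC))
plan((.494,.0692,.055,91))"
```

```text
[ 15.82642048   8.15045466 -33.82254371 109.76263625   4.97961527
  63.56809612 -19.01206933]
[0.49307935 0.14908695 0.42487486]
[0.0029, 0.0004, 0.329] [-0.0002, -0.0002, -0.0009]
```

View pics/w1.png

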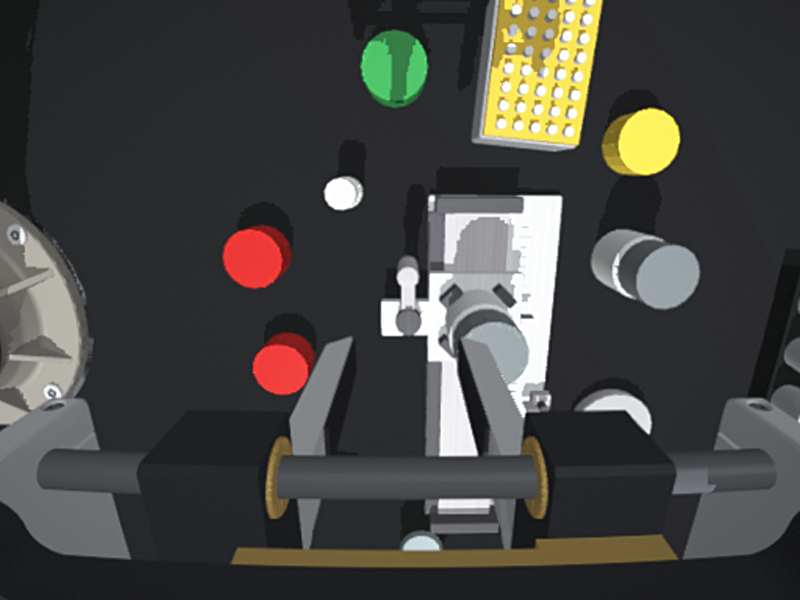

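The wrist picture shows the grip top at (407,266), the pointer at (526,316), the index block at (537,400) and the vial at (343,193), clear of the jaws.

Run:
```python
from h import *
import pickle
ci=pickle.load(open("wrist.pkl","rb"));z=np.load("wrist.npz");P=z["P"]
T=lambda x,y,h:Wz(ci,(x+.5)/1.5625-.5,(y+.5)/1.5625-.5,h).round(4)
print(T(407,264,.095),T(526,316,.037),T(529,397,.037))
a,b=T(562,197,.01),T(549,385,.01);print(a,b,np.degrees(np.arctan2(b[0]-a[0],a[1]-b[1])))
a,b=T(430,200,.025),T(427,500,.025);print(a,b,np.degrees(np.arctan2(b[0]-a[0],a[1]-b[1])))
m=P[(abs(P[...,2]-.094)<.004)&(P[...,0]<.515)&(abs(P[...,1]-.07)<.03)];print(len(m),m.mean(0))
c=z["im"][185:270,300:360];cv2.imwrite("pics/w1c.png",cv2.resize(c,None,fx=7,fy=7,interpolation=cv2.INTER_CUBIC))
```

```text
[0.4944 0.0809 0.095 ] [0.6119 0.0193 0.037 ] [ 0.6239 -0.0695  0.037 ]
[0.6443 0.1326 0.01  ] [ 0.6538 -0.0697  0.01  ] 2.6886323430747745
[0.515  0.1276 0.025 ] [ 0.5229 -0.2136  0.025 ] 1.3263651810966932
156 [0.49456842 0.07152543 0.09510309]
```

Request:
{"name": "drive_tool", "arguments": {
  "motion": [
    [[0.002,0,0.2],[0,0,0],0],
    [[0.002,0,0.2],[0,0,0],0],
    [[0.002,0,0.2],[0,0,0],0],
    [[0.002,0,0.2],[0,0,0],0]
  ]
}}

```text
clock: 2.48
tcp_pos: [0.4913, 0.066, 0.1158]
orientation: [-179.6, 0.0, 90.7]
ft_force: [-0.5, 0.4, 0.3]
opening: 0.494
```

View pics/w1c.png

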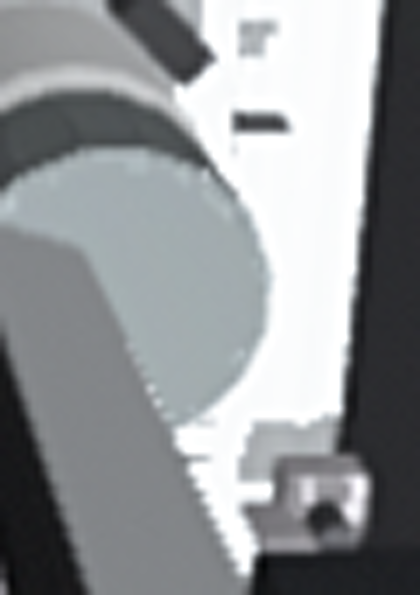

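The crop shows the dark pointer at (260,122) and the light blade of the block at (258,490). I'll take their heights from depth.

Run:
```python
from h import *
z=np.load("wrist.npz");P=z["P"]
for v in range(201,205): print(v,[tuple(P[v,u].round(3)) for u in range(333,342,2)])
for v in range(250,259): print(v,[tuple(P[v,u].round(3)) for u in range(333,344,2)])
plan((.4945,.070,.055,91))
```

```text
201 [(np.float64(0.608), np.float64(0.019), np.float64(0.033)), (np.float64(0.611), np.float64(0.02), np.float64(0.033)), (np.float64(0.614), np.float64(0.019), np.float64(0.032)), (np.float64(0.617), np.float64(0.02), np.float64(0.034)), (np.float64(0.628), np.float64(0.012), np.float64(0.01))]
202 [(np.float64(0.607), np.float64(0.019), np.float64(0.035)), (np.float64(0.61), np.float64(0.019), np.float64(0.036)), (np.float64(0.613), np.float64(0.019), np.float64(0.037)), (np.float64(0.616), np.float64(0.019), np.float64(0.036)), (np.float64(0.619), np.float64(0.019), np.float64(0.035))]
203 [(np.float64(0.607), np.float64(0.017), np.float64(0.036)), (np.float64(0.61), np.float64(0.017), np.float64(0.035)), (np.float64(0.613), np.float64(0.017), np.float64(0.036)), (np.float64(0.616), np.float64(0.018), np.float64(0.037)), (np.float64(0.619), np.float64(0.017), np.float64(0.036))]
204 [(np.float64(0.614), np.float64(0.007), np.float64(0.011)), (np.float64(0.618), np.float64(0.006), np.float64(0.009)), (np.float64(0.622), np.float64(0.007), np.float64(0.009)), (np.float64(0.624), np.
[... 2711 characters left out ...]
25), np.float64(-0.085), np.float64(0.019)), (np.float64(0.628), np.float64(-0.085), np.float64(0.019)), (np.float64(0.631), np.float64(-0.085), np.float64(0.021)), (np.float64(0.634), np.float64(-0.084), np.float64(0.021)), (np.float64(0.637), np.float64(-0.083), np.float64(0.023))]
258 [(np.float64(0.624), np.float64(-0.092), np.float64(0.011)), (np.float64(0.624), np.float64(-0.085), np.float64(0.023)), (np.float64(0.627), np.float64(-0.084), np.float64(0.024)), (np.float64(0.63), np.float64(-0.085), np.float64(0.024)), (np.float64(0.634), np.float64(-0.086), np.float64(0.022)), (np.float64(0.637), np.float64(-0.084), np.float64(0.025))]
[0.0079, 0.0073, 0.1215] [-0.0022, 0.0001, -0.0017]
```

Request:
{"name": "drive_tool", "arguments": {
  "motion": [
    [[0.008,0.007,0.06],[0,0,0],0],
    [[0.008,0.007,0.1215],[0,0,0],0],
    [[0.008,0.007,0.1215],[0,0,0],0],
    [[0.008,0.007,0.1215],[0,0,0],0],
    [[0.008,0.007,0.1215],[0,0,0],-1],
    [[0.008,0.007,0.1215],[0,0,0],-1],
    [[0.008,0.007,0.1215],[0,0,0],-1],
    [[0.008,0.007,0.1215],[0,0,0],-1],
    [[0.008,0.007,0.1215],[0,0,0],-1],
    [[0.008,0.007,0.1215],[0,0,0],-1]
  ],
  "squeeze": 30
}}

```text
clock: 3.32
tcp_pos: [0.4948, 0.0701, 0.0556]
orientation: [-179.7, 0.0, 90.7]
ft_force: [-1.1, -0.5, 6.4]
opening: 0.183
```

```bash
cat >> h.py <<'E'
def arc(px,py,angs,z=.055,yaw=91):
    plan(*[(px-.055*np.sin(np.radians(1)+a),py+.055*np.cos(np.radians(1)+a),z,yaw) for a in angs])
E
python3 - <<'E'
from h import *
o=sensors.get_obs();print(o['tcp_pos'],o['opening'],o['ft_force'])
E
```

```text
[0.4947745  0.07006501 0.05561355] 0.18287849722682087 [-1.1039946  -0.47988337  6.36030871]
```

Run:
```python
from h import *
arc(.4957,.0151,np.arange(.14,1.41,.14),z=.057)
```

```text
[-0.0011, -0.0154, -0.0027] [-0.0019, 0.0001, -0.0017]
[-0.0044, -0.0305, -0.0026] [-0.0019, 0.0001, -0.0017]
[-0.0098, -0.0449, -0.0025] [-0.0019, 0.0001, -0.0017]
[-0.0171, -0.0584, -0.0024] [-0.0019, 0.0001, -0.0017]
[-0.0262, -0.0708, -0.0024] [-0.0019, 0.0001, -0.0017]
[-0.037, -0.0818, -0.0023] [-0.0019, 0.0001, -0.0017]
[-0.0492, -0.0912, -0.0022] [-0.0019, 0.0001, -0.0017]
[-0.0626, -0.0988, -0.0022] [-0.0019, 0.0001, -0.0017]
[-0.0769, -0.1044, -0.0021] [-0.0019, 0.0001, -0.0017]
[-0.0918, -0.108, -0.0021] [-0.0019, 0.0001, -0.0017]
```

Request:
{"name": "drive_tool", "arguments": {
  "motion": [
    [[-0.001,-0.0155,-0.0025],[0,0,0],-1],
    [[-0.0045,-0.0305,-0.0025],[0,0,0],-1],
    [[-0.01,-0.045,-0.0025],[0,0,0],-1],
    [[-0.017,-0.0585,-0.0025],[0,0,0],-1],
    [[-0.026,-0.071,-0.0025],[0,0,0],-1],
    [[-0.037,-0.082,-0.0025],[0,0,0],-1],
    [[-0.049,-0.091,-0.002],[0,0,0],-1],
    [[-0.0625,-0.099,-0.002],[0,0,0],-1],
    [[-0.077,-0.1045,-0.002],[0,0,0],-1],
    [[-0.09,-0.1075,-0.002],[0,0,0],-1],
    [[-0.09,-0.1075,-0.002],[0,0,0],-1],
    [[-0.09,-0.1075,-0.002],[0,0,0],-1]
  ]
}}

```text
clock: 4.32
tcp_pos: [0.4417, 0.0237, 0.0568]
orientation: [-179.7, -0.0, 90.6]
ft_force: [9.9, -1.0, -26.2]
opening: 0.18
```

Run:
```python
from h import *
im,d,P,ci=cloud('top'); np.savez('top2.npz',im=im,d=d,P=P)
cv2.imwrite('pics/t2.png',cv2.resize(im[130:250,200:390],None,fx=4,fy=4,interpolation=cv2.INTER_CUBIC))
o=sensors.get_obs();print(o['tcp_pos'],o['opening'],o['ft_force'])
x,y=o['tcp_pos'][:2]
plan((x+.0175*.06,y-.06,.057,91),(x+.0175*.085,y-.085,.057,91))
```

```text
[0.44172675 0.02390882 0.05676613] 0.1822289317414482 [ 10.02062256  -0.51331601 -25.40119264]
[-0.12, 0.0007, -0.0005] [-0.0015, -0.0, -0.0019]
[-0.17, 0.001, -0.0005] [-0.0015, -0.0, -0.0019]
```

View pics/t2.png

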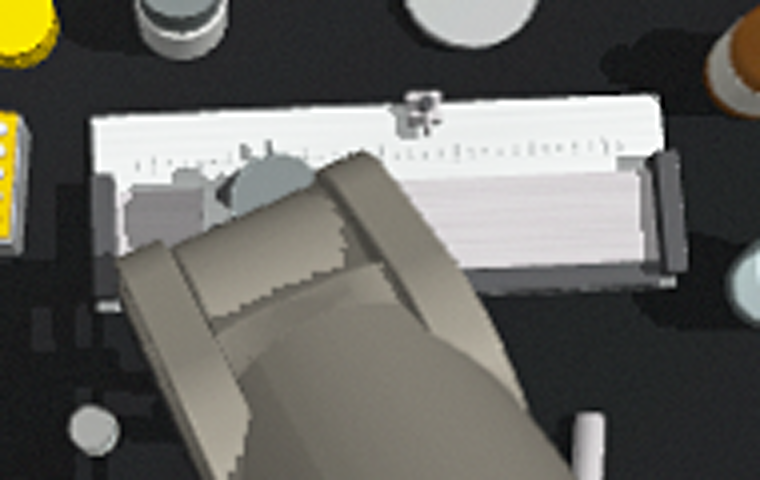

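Lever angle works out at about 1.39 rad, so it is open. The picture shows the carriage still at its start and the blade near (408,115). Next is the slide, about 85 mm first.

Request:
{"name": "drive_tool", "arguments": {
  "motion": [
    [[-0.02,0.002,0.002],[0,0,0],-1],
    [[-0.04,0.002,0.002],[0,0,0],-1],
    [[-0.06,0.002,0.002],[0,0,0],-1],
    [[-0.08,0.002,0.002],[0,0,0],-1],
    [[-0.1,0.002,0.002],[0,0,0],-1],
    [[-0.12,0.002,0.002],[0,0,0],-1],
    [[-0.14,0.002,0.002],[0,0,0],-1],
    [[-0.155,0.002,0.002],[0,0,0],-1],
    [[-0.17,0.002,0.002],[0,0,0],-1],
    [[-0.17,0.002,0.002],[0,0,0],-1],
    [[-0.17,0.002,0.002],[0,0,0],-1]
  ]
}}

```text
clock: 5.28
tcp_pos: [0.444, -0.0618, 0.0559]
orientation: [-179.8, 0.0, 90.6]
ft_force: [-2.3, -1.8, 1.5]
opening: 0.184
```

Run:
```python
from h import *
import pickle
for n in("scene","wrist"):
    im,d,P,ci=cloud(n); np.savez(n+'3.npz',im=im,d=d,P=P);pickle.dump(ci,open(n+"3.pkl","wb"))
s=np.load("scene3.npz")["im"][225:290,180:270]; w=np.load("wrist3.npz")["im"]
a=cv2.resize(s,(800,578),interpolation=cv2.INTER_CUBIC)
cv2.imwrite('pics/s3.png',a); cv2.imwrite('pics/w3.png',cv2.resize(w,(800,600)))
o=sensors.get_obs();print(o['tcp_pos'],o['opening'],o['ft_force'])
```

```text
[ 0.44404113 -0.06101685  0.0558411 ] 0.18261776658335435 [-1.19336942 -2.40014585  0.90856754]
```

View pics/s3.png

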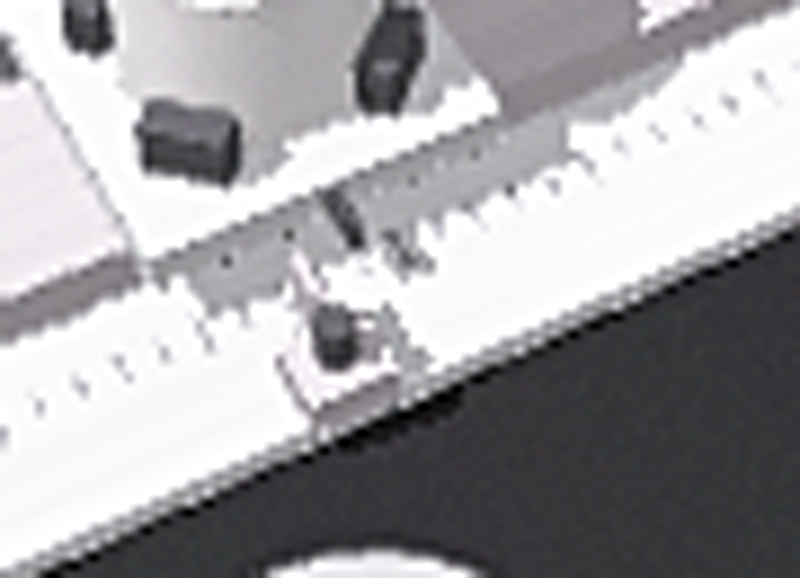

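The scene crop shows the pointer tip at (358,243) and the blade tip at (298,258), so some travel is left.

Run:
```python
from h import *
import pickle
cs=pickle.load(open("scene3.pkl","rb"));Q=np.load("scene3.npz")["P"]
S=lambda x,y,z:Wz(cs,180+(x+.5)/8.89-.5,225+(y+.5)/8.89-.5,z).round(4)
print("ptr",S(331,195,.037),S(356,240,.037)); print("blade",[S(298,256,z) for z in(.03,.034,.037,.04)],S(322,300,.037))
for x,y in((345,225),(298,262),(303,275),(310,285),(335,310)): 
    u,v=180+x/8.89,225+y/8.89; print(x,y,Q[int(v),int(u)].round(4))
w=np.load("wrist3.npz");ci=pickle.load(open("wrist3.pkl","rb"))
R,t=ci["R"],ci["t"]
for p in((.616,-.067,.036),(.62,-.083,.036)):
    c=R@np.array(p)+t; print(ci["fx"]*c[0]/c[2]+ci["cx"],ci["fy"]*c[1]/c[2]+ci["cy"])
```

```text
ptr [ 0.6116 -0.0742  0.037 ] [ 0.6262 -0.0749  0.037 ]
blade [array([ 0.6186, -0.0861,  0.03  ]), array([ 0.6217, -0.0872,  0.034 ]), array([ 0.6241, -0.0881,  0.037 ]), array([ 0.6264, -0.089 ,  0.04  ])] [ 0.6378 -0.0886  0.037 ]
345 225 [ 0.6146 -0.0735  0.0288]
298 262 [ 0.6241 -0.0884  0.0353]
303 275 [ 0.6273 -0.0877  0.0351]
310 285 [ 0.6325 -0.0901  0.0361]
335 310 [ 0.6371 -0.086   0.0324]
452.1491446028499 214.66632674344805
452.8780777041301 231.17085999236463
```

View pics/w3.png

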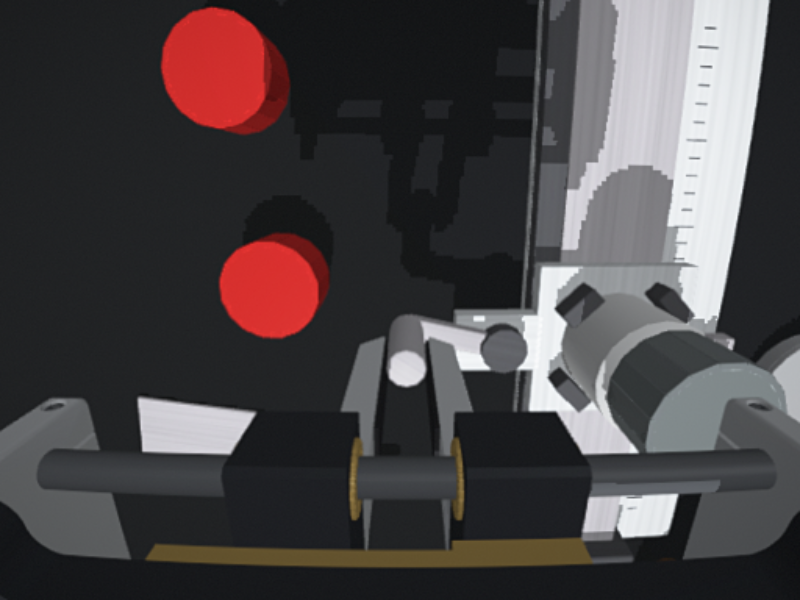

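The wrist view shows the grip at (406,350) still held and the lever open; the blade is hidden there. About 13 mm is left by the scene view, so I'll slide 12.

Request:
{"name": "drive_tool", "arguments": {
  "motion": [
    [[-0.01,0,0],[0,0,0],-1],
    [[-0.02,0,0],[0,0,0],-1],
    [[-0.024,0,0],[0,0,0],-1],
    [[-0.024,0,0],[0,0,0],-1],
    [[-0.024,0,0],[0,0,0],-1]
  ]
}}

```text
clock: 5.8
tcp_pos: [0.4441, -0.0732, 0.0558]
orientation: [-179.8, 0.0, 90.6]
ft_force: [-3.7, -0.7, 1.1]
opening: 0.181
```

Run:
```python
from h import *
import pickle
fr=[]
for _ in range(6):
    im,d=get_image("scene"); fr.append(im.astype(float))
ci=camera_info("scene"); pickle.dump(ci,open("scene4.pkl","wb"))
im=np.mean(fr,0).astype(np.uint8); cv2.imwrite("scene4_full.png",im)
s=im[238:274,192:240]
a=cv2.resize(s,(800,600),interpolation=cv2.INTER_CUBIC)
# overlay grid of rail-line directions? draw reference line
cv2.imwrite('pics/s4.png',a)
im,d=get_image("top"); t=im[145:175,270:330]; np.save("t4.npy",im)
o=sensors.get_obs();print(o['tcp_pos'],o['opening'],o['ft_force'])
R,t,f=ci["R"],ci["t"],ci["fx"]
def px(p):
    c=R@np.array(p)+t;x,y=c[:2]/c[2];s=1+ci["k1"]*(x*x+y*y);u=f*x*s+ci["cx"];v=f*y*s+ci["cy"];return ((u-192+.5)*16.67-.5).round(1),((v-238+.5)*16.67-.5).round(1)
for y in(-.085,-.088,-.091):
    print(y,px((.612,y,.0365)),px((.638,y-.0175*-.026*1,.0365)))
```

```text
[ 0.44422127 -0.07297593  0.05586189] 0.1820697833465369 [-3.54259915 -1.39077777  1.69515783]
-0.085 (np.float64(341.1), np.float64(187.7)) (np.float64(436.8), np.float64(336.6))
-0.088 (np.float64(318.2), np.float64(197.1)) (np.float64(413.6), np.float64(346.4))
-0.091 (np.float64(295.2), np.float64(206.5)) (np.float64(390.2), np.float64(356.3))
```

View pics/s4.png

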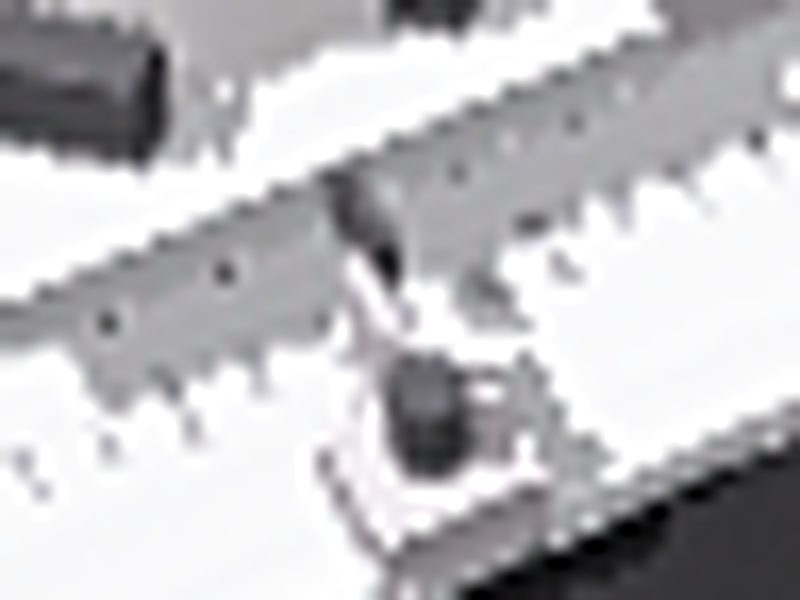

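Pointer tip is at about (386,250) and the blade tip at about (355,262), so 1.5 to 3.5 mm is left, but the pictures don't settle it. I'll release the grip and look straight down with the wrist camera.

Request:
{"name": "drive_tool", "arguments": {
  "motion": [
    [[0,0,0],[0,0,0],0],
    [[0,0,0],[0,0,0],0],
    [[0,0,0],[0,0,0],0],
    [[0,0,0],[0,0,0],0],
    [[0,0,-0.1],[0,0,0],0],
    [[0,0,-0.16],[0,0,0],0],
    [[0,0,-0.24],[0,0,0],0],
    [[-0.05,0.1,-0.24],[0,0,0],0],
    [[-0.12,0.25,-0.22],[0,0,0],0],
    [[-0.19,0.352,-0.22],[0,0,0],0],
    [[-0.19,0.352,-0.22],[0,0,0],0],
    [[-0.19,0.352,-0.22],[0,0,0],0],
    [[-0.19,0.352,-0.22],[0,0,0],0],
    [[-0.19,0.352,-0.22],[0,0,0],0],
    [[-0.19,0.352,-0.22],[0,0,0],0]
  ]
}}

```text
clock: 7.4
tcp_pos: [0.6214, -0.1653, 0.1647]
orientation: [-179.7, -0.0, 90.7]
ft_force: [-0.2, -0.3, 1.1]
opening: 0.5
```

Run:
```python
from h import *
import pickle
fr=[];ps=[]
for _ in range(4):
    im,d,P,ci=cloud("wrist"); fr.append(im.astype(float)); ps.append(P)
pickle.dump(ci,open("wrist5.pkl","wb")); np.savez("wrist5.npz",im=np.mean(fr,0),P=np.mean(ps,0))
R,t,f=ci["R"],ci["t"],ci["fx"]; print(ci, -R.T@t, sensors.get_obs()["tcp_pos"])
c=R@np.array([.622,-.086,.036])+t;u=f*c[0]/c[2]+ci["cx"];v=f*c[1]/c[2]+ci["cy"];print(u,v)
u0,v0=int(u)-40,int(v)-30; print("org",u0,v0)
cv2.imwrite("pics/w5.png",cv2.resize(np.mean(fr,0)[v0:v0+60,u0:u0+80].astype(np.uint8),(800,600),interpolation=cv2.INTER_CUBIC))
```

```text
{'fx': 269.0516826935122, 'fy': 269.0516826935122, 'cx': 259.81735881939085, 'cy': 188.98898261290321, 'k1': -0.05985659656031814, 'R': array([[ 9.99912454e-01,  1.25602501e-02, -4.16220436e-03],
       [ 1.32214741e-02, -9.60904953e-01,  2.76562587e-01],
       [-5.25787517e-04, -2.76593405e-01, -9.60986895e-01]]), 't': array([-0.61869485, -0.19208151,  0.33350202])} [ 0.62135564 -0.08455665  0.3710385 ] [ 0.62131441 -0.16550919  0.16575611]
261.50384591409 112.81901563988401
org 221 82
```

View pics/w5.png

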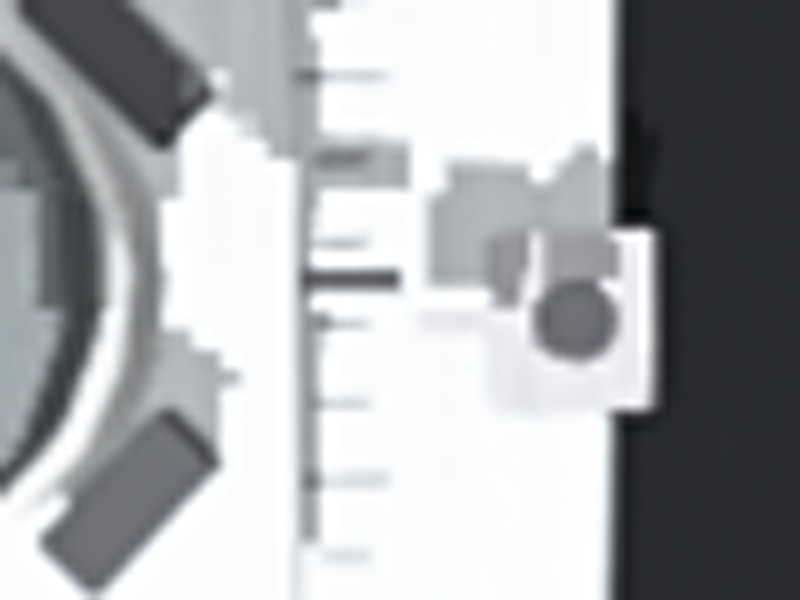

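Pointer is at crop (350,279) and the blade shows faintly at (450,320). I'll check this with intensity and depth.

Run:
```python
from h import *
import pickle
ci=pickle.load(open("wrist5.pkl","rb"));z=np.load("wrist5.npz");im,P=z["im"],z["P"]
for v in range(107,119): print(v,"ptr",im[v,255:259].mean(1).round(0),"bl",im[v,264:270].mean(1).round(0),"B-R",(im[v,264:270,0]-im[v,264:270,2]).round(0),"z",(P[v,264:270,2]*1e3).round(0),"zp",(P[v,255:259,2]*1e3).round(0))
for vp in(109.4,): print("ptr",Wz(ci,256,vp,.0365))
for vb in(113,113.5,114): print("bl",Wz(ci,266,vb,.0365),Wz(ci,266,vb,.035))
```

```text
107 ptr [255. 255. 255. 255.] bl [178. 174. 178. 179. 181. 166.] B-R [8. 7. 6. 7. 7. 7.] z [11. 11. 11. 11. 11. 11.] zp [11. 10. 11. 11.]
108 ptr [248. 248. 241. 236.] bl [177. 172. 176. 178. 180. 165.] B-R [8. 7. 7. 7. 7. 7.] z [11. 11. 11. 11. 11. 11.] zp [11. 10. 10. 11.]
109 ptr [115. 115. 112. 111.] bl [175. 170. 174. 176. 178. 164.] B-R [8. 7. 7. 7. 8. 7.] z [11. 11. 11. 10. 10. 11.] zp [36. 37. 35. 36.]
110 ptr [123. 123. 122. 121.] bl [205. 199. 203. 205. 206. 186.] B-R [10. 10.  9.  9. 10.  8.] z [11. 11. 11. 10. 10. 11.] zp [36. 35. 36. 36.]
111 ptr [235. 235. 233. 231.] bl [255. 255. 255. 255. 255. 253.] B-R [0. 0. 0. 0. 0. 4.] z [101.  10.  10.  11.  11.  11.] zp [11. 11. 11. 11.]
112 ptr [255. 255. 255. 255.] bl [253. 253. 253. 254. 253. 244.] B-R [2. 3. 2. 2. 1. 4.] z [10. 11. 10. 12. 12. 10.] zp [11. 11. 11. 11.]
113 ptr [250. 248. 248. 252.] bl [236. 237. 235. 234. 237. 239.] B-R [3. 4. 4. 3. 3. 3.] z [37. 37. 37. 37. 37. 37.] zp [11. 11. 10. 11.]
114 ptr [211. 212. 227. 248.] bl [236. 236. 234. 233. 236. 238.] B-R [3. 4. 4. 4. 4. 3.] z [37. 37. 37. 37. 37. 37.] zp [11. 11. 10. 11.]
115 ptr [255. 254. 252. 252.] bl [246. 245. 245. 245. 246. 239.] B-R [3. 3. 4. 3. 3. 4.] z [36. 37. 36. 37. 31. 31.] zp [11. 10. 11. 12.]
116 ptr [254. 253. 252. 252.] bl [252. 251. 252. 253. 253. 245.] B-R [2. 2. 2. 1. 2. 4.] z [10. 12. 12. 11. 11. 10.] zp [10. 11. 11. 10.]
117 ptr [253. 252. 251. 251.] bl [252. 251. 252. 252. 253. 245.] B-R [2. 2. 2. 2. 2. 4.] z [11. 11. 11. 11. 11. 11.] zp [ 11.  11.  11. 101.]
118 ptr [253. 252. 251. 251.] bl [252. 251. 251. 252. 253. 245.] B-R [2. 2. 2. 2. 1. 4.] z [10. 11. 10. 11. 10. 12.] zp [11. 11. 11. 10.]
ptr [ 0.61535215 -0.08167303  0.0365    ]
bl [ 0.62740916 -0.08571156  0.0365    ] [ 0.6274363  -0.08571674  0.035     ]
bl [ 0.62741975 -0.08629549  0.0365    ] [ 0.62744694 -0.08630329  0.035     ]
bl [ 0.62743035 -0.08687989  0.0365    ] [ 0.62745758 -0.08689031  0.035     ]
```

Run:
```python
from h import *
plan((.444,-.0735,.165,90.7),(.444,-.0735,.056,90.7),(.4441,-.0785,.056,90.7))
```

```text
[0.1883, -0.3524, 0.0026] [-0.0011, 0.0001, -0.0]
[0.1884, -0.3516, 0.2206] [-0.0011, 0.0001, -0.0]
[0.1784, -0.3515, 0.2206] [-0.0011, 0.0001, -0.0]
```

Request:
{"name": "drive_tool", "arguments": {
  "motion": [
    [[0.07,-0.1,0],[0,0,0],0],
    [[0.14,-0.2,0],[0,0,0],0],
    [[0.188,-0.3,0],[0,0,0],0],
    [[0.188,-0.352,0.003],[0,0,0],0],
    [[0.188,-0.352,0.003],[0,0,0],0],
    [[0.188,-0.352,0.003],[0,0,0],0],
    [[0.188,-0.352,0.1],[0,0,0],0],
    [[0.188,-0.352,0.18],[0,0,0],0],
    [[0.188,-0.352,0.22],[0,0,0],0],
    [[0.188,-0.352,0.22],[0,0,0],0],
    [[0.188,-0.352,0.22],[0,0,0],0],
    [[0.188,-0.352,0.22],[0,0,0],-1],
    [[0.188,-0.352,0.22],[0,0,0],-1],
    [[0.188,-0.352,0.22],[0,0,0],-1],
    [[0.188,-0.352,0.22],[0,0,0],-1],
    [[0.183,-0.352,0.22],[0,0,0],-1],
    [[0.178,-0.352,0.22],[0,0,0],-1],
    [[0.178,-0.352,0.22],[0,0,0],-1],
    [[0.178,-0.352,0.22],[0,0,0],-1],
    [[0.178,-0.352,0.22],[0,0,0],-1]
  ]
}}

```text
clock: 9.27
tcp_pos: [0.444, -0.0793, 0.0568]
orientation: [-179.8, 0.1, 90.7]
ft_force: [-2.4, -1.9, 9.7]
opening: 0.181
```

Run:
```python
from h import *
o=sensors.get_obs();print(o['tcp_pos'],o['opening'],o['ft_force'])
a0=1.39; r=np.radians(1)
x,y=o['tcp_pos'][:2]; px,py=x+.055*np.sin(r+a0),y-.055*np.cos(r+a0); print("pivot",px,py)
arc(px,py,[1.2,1.0,.8,.65,.5,.4,.3,.2,.1,0,-.03],z=.056,yaw=o['orientation'][2])
```

```text
[ 0.44404619 -0.07930923  0.05680835] 0.18134470720767715 [-2.39711683 -1.91451602  9.69842638]
pivot 0.4983140971193389 -0.08825319678195276
[0.0201, 0.0056, 0.0016] [-0.001, 0.0003, -0.0]
[0.0397, 0.0154, 0.0015] [-0.001, 0.0003, -0.0]
[0.057, 0.029, 0.0015] [-0.001, 0.0003, -0.0]
[0.068, 0.0413, 0.0014] [-0.001, 0.0003, -0.0]
[0.0771, 0.055, 0.0014] [-0.001, 0.0003, -0.0]
[0.0819, 0.0649, 0.0013] [-0.001, 0.0003, -0.0]
[0.0857, 0.0752, 0.0013] [-0.001, 0.0003, -0.0]
[0.0885, 0.0859, 0.0013] [-0.001, 0.0003, -0.0]
[0.0902, 0.0967, 0.0012] [-0.001, 0.0003, -0.0]
[0.0908, 0.1077, 0.0012] [-0.001, 0.0003, -0.0]
[0.0908, 0.111, 0.0012] [-0.001, 0.0003, -0.0]
```

Request:
{"name": "drive_tool", "arguments": {
  "motion": [
    [[0.01,0.0025,0],[0,0,0],-1],
    [[0.02,0.0055,0],[0,0,0],-1],
    [[0.03,0.01,0],[0,0,0],-1],
    [[0.0395,0.0155,0],[0,0,0],-1],
    [[0.0485,0.022,0],[0,0,0],-1],
    [[0.057,0.029,0],[0,0,0],-1],
    [[0.068,0.0415,0],[0,0,0],-1],
    [[0.077,0.055,0],[0,0,0],-1],
    [[0.082,0.065,0],[0,0,0],-1],
    [[0.0855,0.075,0],[0,0,0],-1],
    [[0.0885,0.086,0],[0,0,0],-1],
    [[0.09,0.0965,0],[0,0,0],-1],
    [[0.091,0.1075,0],[0,0,0],-1],
    [[0.091,0.111,0],[0,0,0],-1],
    [[0.091,0.111,0],[0,0,0],-1],
    [[0.091,0.111,0],[0,0,0],-1]
  ]
}}

```text
clock: 10.6
tcp_pos: [0.4979, -0.0329, 0.0566]
orientation: [-179.7, 0.1, 90.7]
ft_force: [-11.1, 0.9, 14.2]
opening: 0.181
```

Run:
```python
from h import *
o=sensors.get_obs();print(o['tcp_pos'],o['opening'],o['ft_force'])
plan((.6214,-.1655,.165,90.7))
```

```text
[ 0.49790095 -0.0328865   0.05659538] 0.1812724826727555 [-11.0624062    0.92127688  14.23718499]
[-0.2685, 0.2426, -0.2178] [-0.0017, 0.0004, -0.0001]
```

Request:
{"name": "drive_tool", "arguments": {
  "motion": [
    [[0,0,0],[0,0,0],0],
    [[0,0,0],[0,0,0],0],
    [[0,0,0],[0,0,0],0],
    [[0,0,0],[0,0,0],0],
    [[0,0,-0.08],[0,0,0],0],
    [[0,0,-0.16],[0,0,0],0],
    [[0,0,-0.24],[0,0,0],0],
    [[0,0,-0.26],[0,0,0],0],
    [[-0.06,0.06,-0.25],[0,0,0],0.5],
    [[-0.12,0.12,-0.24],[0,0,0],0.5],
    [[-0.19,0.18,-0.22],[0,0,0],0.5],
    [[-0.2685,0.2425,-0.218],[0,0,0],0],
    [[-0.2685,0.2425,-0.218],[0,0,0],0],
    [[-0.2685,0.2425,-0.218],[0,0,0],0],
    [[-0.2685,0.2425,-0.218],[0,0,0],0],
    [[-0.2685,0.2425,-0.218],[0,0,0],0]
  ]
}}

```text
clock: 11.93
tcp_pos: [0.6211, -0.1646, 0.1649]
orientation: [-179.7, 0.0, 90.7]
ft_force: [-0.9, 0.1, -0.1]
opening: 0.498
```

```bash
cat > al.py <<'E'
from h import *
fr=[];ps=[]
for _ in range(4):
    im,d,P,ci=cloud("wrist"); fr.append(im.astype(float)); ps.append(P)
im=np.mean(fr,0);P=np.median(ps,0); np.savez("wristal.npz",im=im,P=P)
print(sensors.get_obs()["tcp_pos"])
for v in range(106,122): print(v,"ptr",im[v,255:259].mean(1).round(0),"bl",im[v,263:269].mean(1).round(0),"z",(P[v,263:269,2]*1e3).round(0),"zp",(P[v,254:259,2]*1e3).round(0))
cap=P[(abs(P[...,2]-.127)<.004)&(P[...,0]<.66)&(P[...,0]>.5)&(abs(P[...,1]+.09)<.06)];print("cap",len(cap),cap.mean(0),np.ptp(cap,axis=0))
g=P[(abs(P[...,2]-.094)<.003)&(P[...,0]<.52)];print("grip",len(g),g.mean(0) if len(g) else 0)
E
python3 al.py
```

```text
[ 0.62118177 -0.16471649  0.16560559]
106 ptr [183. 183. 195. 244.] bl [228. 182. 173. 177. 180. 181.] z [11. 11. 11. 11. 10. 11.] zp [11. 11. 11. 11. 11.]
107 ptr [248. 247. 245. 251.] bl [226. 180. 173. 177. 180. 181.] z [10. 11. 10. 11. 11. 11.] zp [11. 10. 11. 11. 11.]
108 ptr [255. 255. 255. 254.] bl [227. 180. 174. 177. 180. 181.] z [11. 11. 11. 11. 11. 11.] zp [11. 10. 10. 11. 11.]
109 ptr [255. 255. 255. 255.] bl [227. 180. 172. 176. 178. 180.] z [11. 10. 11. 12. 11. 11.] zp [11. 11. 11. 11. 11.]
110 ptr [236. 236. 230. 223.] bl [225. 178. 170. 173. 176. 177.] z [11. 11. 11. 10. 11. 10.] zp [10. 11. 10. 11. 11.]
111 ptr [113. 112. 110. 108.] bl [233. 210. 201. 203. 207. 208.] z [11. 10. 11. 10. 11. 11.] zp [36. 36. 36. 36. 36.]
112 ptr [137. 138. 138. 140.] bl [255. 255. 255. 255. 255. 255.] z [11. 11. 11. 11. 11. 10.] zp [35. 36. 35. 36. 36.]
113 ptr [234. 234. 237. 246.] bl [248. 245. 244. 244. 242. 242.] z [11. 12. 11. 11. 14. 16.] zp [11. 11. 11. 11. 12.]
114 ptr [217. 217. 219. 249.] bl [238. 232. 235. 234. 231. 234.] z [36. 37. 37. 37. 36. 37.] zp [12. 11. 11. 12. 11.]

[... 254 characters left out ...]
 252. 251.] bl [252. 253. 251. 251. 252. 253.] z [11. 11. 11. 11. 10. 10.] zp [11. 11. 11. 11. 11.]
118 ptr [255. 253. 252. 251.] bl [252. 252. 251. 251. 252. 253.] z [11. 10. 10. 11. 11. 12.] zp [11. 10. 11. 12. 11.]
119 ptr [255. 253. 252. 251.] bl [252. 252. 251. 251. 252. 253.] z [11. 10. 10. 10. 11. 11.] zp [11. 10. 11. 11. 11.]
120 ptr [255. 254. 252. 251.] bl [252. 252. 251. 251. 252. 253.] z [11. 11. 10. 11. 11. 12.] zp [11. 11. 11. 11. 11.]
121 ptr [251. 250. 248. 250.] bl [252. 252. 251. 251. 252. 252.] z [11. 10. 11. 10. 11. 11.] zp [11. 11. 11. 10. 11.]
cap 3349 [ 0.56382272 -0.08302116  0.12777407] [0.05650671 0.05546716 0.00600663]
grip 304 [ 0.4986276  -0.03077485  0.09533376]
```

Locked, but the pointer is still about 3.1 mm short: row 111.45 against 114.1 at about 1.17 mm per row. I'll regrip, reopen, shift the arc centre 3.2 mm and lock again.

Run:
```python
from h import *
plan((.4977,-.0315,.18,90.7),(.4977,-.0315,.057,90.7))
```

```text
[0.2696, -0.2436, -0.028] [-0.0016, 0.0005, 0.0003]
[0.27, -0.2424, 0.218] [-0.0016, 0.0005, 0.0003]
```

Request:
{"name": "drive_tool", "arguments": {
  "motion": [
    [[0.07,-0.06,-0.02],[0,0,0],0],
    [[0.14,-0.12,-0.028],[0,0,0],0],
    [[0.21,-0.18,-0.028],[0,0,0],0],
    [[0.27,-0.2425,-0.028],[0,0,0],0],
    [[0.27,-0.2425,-0.028],[0,0,0],0],
    [[0.27,-0.2425,-0.028],[0,0,0],0],
    [[0.27,-0.2425,0.05],[0,0,0],0],
    [[0.27,-0.2425,0.13],[0,0,0],0],
    [[0.27,-0.2425,0.2],[0,0,0],0],
    [[0.27,-0.2425,0.217],[0,0,0],0],
    [[0.27,-0.2425,0.217],[0,0,0],0],
    [[0.27,-0.2425,0.217],[0,0,0],0],
    [[0.27,-0.2425,0.217],[0,0,0],-1],
    [[0.27,-0.2425,0.217],[0,0,0],-1],
    [[0.27,-0.2425,0.217],[0,0,0],-1],
    [[0.27,-0.2425,0.217],[0,0,0],-1],
    [[0.27,-0.2425,0.217],[0,0,0],-1]
  ],
  "squeeze": 40
}}

```text
clock: 13.55
tcp_pos: [0.4977, -0.0316, 0.058]
orientation: [-179.7, 0.1, 90.7]
ft_force: [-6.7, 0.6, 6.1]
opening: 0.181
```

Run:
```python
from h import *
o=sensors.get_obs();print(o['tcp_pos'],o['opening'],o['ft_force'])
r=np.radians(1); x,y,z=o['tcp_pos']; px,py=x+.055*np.sin(r),y-.055*np.cos(r); print("pivot",px,py)
yw=o['orientation'][2]
arc(px,py,[.15,.3,.45,.6,.75,.9],z=z,yaw=yw); print()
arc(px+.0175*.0032,py-.0032,[.9,.75,.6,.45,.3,.2,.1,0,-.04],z=z,yaw=yw)
```

```text
[ 0.49768557 -0.03163778  0.05803054] 0.18085897355575847 [-6.73689082  0.59374617  6.1438289 ]
pivot 0.4986454532927967 -0.08662940076332701
[-0.0013, -0.0164, 0.0001] [-0.0015, 0.0006, -0.0]
[-0.0051, -0.0325, 0.0002] [-0.0015, 0.0006, -0.0]
[-0.0112, -0.0478, 0.0002] [-0.0015, 0.0006, -0.0]
[-0.0195, -0.062, 0.0003] [-0.0015, 0.0006, -0.0]
[-0.0299, -0.0748, 0.0004] [-0.0015, 0.0006, -0.0]
[-0.042, -0.086, 0.0005] [-0.0015, 0.0006, -0.0]

[-0.0484, -0.0859, 0.0005] [-0.0015, 0.0006, -0.0]
[-0.0363, -0.0748, 0.0004] [-0.0015, 0.0006, -0.0]
[-0.0259, -0.062, 0.0003] [-0.0015, 0.0006, -0.0]
[-0.0176, -0.0478, 0.0003] [-0.0015, 0.0006, -0.0]
[-0.0115, -0.0325, 0.0002] [-0.0015, 0.0006, -0.0]
[-0.0087, -0.0218, 0.0001] [-0.0015, 0.0006, -0.0]
[-0.007, -0.0109, 0.0001] [-0.0015, 0.0006, -0.0]
[-0.0064, 0.0, 0.0] [-0.0015, 0.0006, -0.0]
[-0.0065, 0.0044, -0.0] [-0.0015, 0.0006, -0.0]
```

Request:
{"name": "drive_tool", "arguments": {
  "motion": [
    [[-0.0015,-0.0165,0],[0,0,0],-1],
    [[-0.005,-0.0325,0],[0,0,0],-1],
    [[-0.011,-0.048,0],[0,0,0],-1],
    [[-0.0195,-0.062,0],[0,0,0],-1],
    [[-0.03,-0.075,0],[0,0,0],-1],
    [[-0.042,-0.086,0],[0,0,0],-1],
    [[-0.0455,-0.086,0],[0,0,0],-1],
    [[-0.0485,-0.086,0],[0,0,0],-1],
    [[-0.0485,-0.086,0],[0,0,0],-1],
    [[-0.0365,-0.075,0],[0,0,0],-1],
    [[-0.026,-0.062,0],[0,0,0],-1],
    [[-0.018,-0.048,0],[0,0,0],-1],
    [[-0.014,-0.04,0],[0,0,0],-1],
    [[-0.0115,-0.0325,0],[0,0,0],-1],
    [[-0.0085,-0.022,0],[0,0,0],-1],
    [[-0.007,-0.011,0],[0,0,0],-1],
    [[-0.0065,0,0],[0,0,0],-1],
    [[-0.0065,0.0045,0],[0,0,0],-1],
    [[-0.0065,0.0045,0],[0,0,0],-1],
    [[-0.0065,0.0045,0],[0,0,0],-1]
  ]
}}

```text
clock: 15.22
tcp_pos: [0.4982, -0.0349, 0.0577]
orientation: [-179.5, 0.1, 90.7]
ft_force: [-12.9, 1.8, 15.0]
opening: 0.178
```

Run:
```python
from h import *
o=sensors.get_obs();print(o['tcp_pos'],o['opening'],o['ft_force'])
plan((.6214,-.1655,.165,90.7))
```

```text
[ 0.49818273 -0.03491758  0.05772497] 0.17780275907592136 [-12.92645639   1.76333888  14.95473805]
[-0.2648, 0.2412, -0.216] [-0.0027, 0.0007, 0.0002]
```

Request:
{"name": "drive_tool", "arguments": {
  "motion": [
    [[0,0,0],[0,0,0],0],
    [[0,0,0],[0,0,0],0],
    [[0,0,0],[0,0,0],0],
    [[0,0,0],[0,0,0],0],
    [[0,0,-0.08],[0,0,0],0],
    [[0,0,-0.16],[0,0,0],0],
    [[0,0,-0.24],[0,0,0],0],
    [[0,0,-0.26],[0,0,0],0],
    [[-0.06,0.06,-0.25],[0,0,0],0],
    [[-0.12,0.12,-0.24],[0,0,0],0],
    [[-0.19,0.18,-0.22],[0,0,0],0],
    [[-0.265,0.241,-0.216],[0,0,0],0],
    [[-0.265,0.241,-0.216],[0,0,0],0],
    [[-0.265,0.241,-0.216],[0,0,0],0],
    [[-0.265,0.241,-0.216],[0,0,0],0],
    [[-0.265,0.241,-0.216],[0,0,0],0]
  ]
}}

```text
clock: 16.55
tcp_pos: [0.621, -0.1647, 0.1649]
orientation: [-179.5, 0.1, 90.8]
ft_force: [0.5, 0.3, 0.0]
opening: 0.5
```

```bash
python3 al.py
```

```text
[ 0.62108   -0.1648261  0.1655106]
106 ptr [173. 173. 177. 225.] bl [255. 228. 177. 175. 179. 180.] z [10. 11. 10. 11. 10. 11.] zp [11. 11. 11. 11. 10.]
107 ptr [255. 255. 255. 254.] bl [255. 228. 177. 174. 179. 181.] z [11. 11. 10. 11. 11. 11.] zp [11. 11. 11. 10. 11.]
108 ptr [255. 254. 254. 252.] bl [255. 228. 176. 174. 178. 180.] z [11. 10. 11. 11. 11. 10.] zp [10. 11. 11. 11. 11.]
109 ptr [253. 252. 252. 251.] bl [255. 227. 174. 172. 177. 179.] z [10. 12. 11. 11. 11. 11.] zp [11. 11. 11. 11. 11.]
110 ptr [253. 253. 252. 251.] bl [254. 232. 192. 185. 190. 186.] z [11. 11. 11. 11. 10. 11.] zp [11. 11. 11. 10. 11.]
111 ptr [255. 255. 255. 254.] bl [254. 250. 237. 229. 230. 227.] z [11. 11. 11. 11. 11. 11.] zp [11. 11. 11. 11. 11.]
112 ptr [255. 255. 255. 255.] bl [253. 254. 254. 254. 255. 255.] z [10. 11. 11. 11. 11. 10.] zp [11. 11. 10. 11. 10.]
113 ptr [181. 182. 180. 178.] bl [252. 243. 237. 236. 235. 236.] z [18. 36. 36. 36. 38. 36.] zp [36. 35. 36. 35. 35.]
114 ptr [104. 103. 102. 102.] bl [250. 239. 235. 236. 232. 232.] z [18. 37. 37. 37. 37. 37.] zp [36. 36. 36. 36. 37.]
115
[... 251 characters left out ...]
 255. 254.] bl [252. 253. 252. 251. 252. 253.] z [11. 11. 11. 11. 11. 11.] zp [11. 11. 11. 11. 11.]
118 ptr [255. 253. 252. 252.] bl [252. 252. 251. 251. 252. 253.] z [10. 11. 11. 11. 10. 10.] zp [10. 11. 11. 11. 11.]
119 ptr [255. 253. 252. 252.] bl [252. 252. 251. 251. 252. 252.] z [11. 12. 11. 11. 11. 11.] zp [10. 11. 10. 11. 11.]
120 ptr [255. 254. 253. 252.] bl [252. 252. 251. 251. 252. 252.] z [11. 12. 11. 11. 11. 11.] zp [11. 11. 11. 11. 11.]
121 ptr [250. 248. 246. 247.] bl [252. 252. 251. 251. 252. 252.] z [12. 11. 11. 11. 11. 11.] zp [12. 11. 10. 11. 10.]
cap 3310 [ 0.56391636 -0.08630278  0.12778197] [0.05681449 0.05488971 0.00610253]
grip 295 [ 0.49863723 -0.0342236   0.09538049]
```

Aligned: pointer row 114.0, blade row 113.95, so within about 0.2 mm. The grip's position relative to the jar matches a lever angle near 0. Next, the cap centre.

Run:
```python
from h import *
P=np.load("wristal.npz")["P"]
m=(abs(P[...,2]-.1275)<.0025)&(P[...,0]<.66)&(P[...,0]>.5)&(abs(P[...,1]+.09)<.06)
c=P[m][:,:2]; lo,hi=np.percentile(c,1,0),np.percentile(c,99,0);print(len(c),P[m].mean(0),lo,hi,(lo+hi)/2,hi-lo, cv2.minEnclosingCircle(c.astype(np.float32)))
print(cv2.fitEllipse(cv2.findContours(m.astype(np.uint8),0,1)[0][0]) if 1 else 0)
x,y=.5638,-.0868
plan((x,y,.2,90.7),(x,y,.095,90.7))
print(sensors.get_obs()['joint_positions'])
```

```text
3302 [ 0.56385592 -0.08629898  0.12779108] [ 0.53735821 -0.11324822] [ 0.59027143 -0.06038431] [ 0.56381482 -0.08681626] [0.05291322 0.05286391] ((0.5636106729507446, -0.08683537691831589), 0.028711160644888878)
((196.03321838378906, 113.9466552734375), (62.43577194213867, 65.51986694335938), 155.18783569335938)
[0.1575, -0.1129, -0.0685] [-0.0025, 0.0008, 0.0006]
[0.158, -0.1113, 0.1415] [-0.0025, 0.0008, 0.0006]
[ 29.64574055  24.69932858 -27.46506023  95.4249098   12.66324302
  63.38794226  -0.66661983]
```

Request:
{"name": "drive_tool", "arguments": {
  "motion": [
    [[0.05,-0.03,-0.07],[-0.0025,0,0],1],
    [[0.1,-0.07,-0.07],[-0.0025,0,0],1],
    [[0.158,-0.113,-0.068],[-0.0025,0,0],1],
    [[0.158,-0.113,-0.068],[-0.0025,0,0],1],
    [[0.158,-0.113,-0.068],[-0.0025,0,0],1],
    [[0.158,-0.112,-0.068],[-0.0025,0,0],1],
    [[0.158,-0.1115,0],[-0.0025,0,0],1],
    [[0.158,-0.1115,0.07],[-0.0025,0,0],1],
    [[0.158,-0.1115,0.12],[-0.0025,0,0],1],
    [[0.158,-0.1115,0.1415],[-0.0025,0,0],1],
    [[0.158,-0.1115,0.1415],[-0.0025,0,0],1],
    [[0.158,-0.1115,0.1415],[-0.0025,0,0],1],
    [[0.158,-0.1115,0.1415],[-0.0025,0,0],-1],
    [[0.158,-0.1115,0.1415],[-0.0025,0,0],-1],
    [[0.158,-0.1115,0.1415],[-0.0025,0,0],-1],
    [[0.158,-0.1115,0.1415],[-0.0025,0,0],-1],
    [[0.158,-0.1115,0.1415],[-0.0025,0,0],-1]
  ],
  "squeeze": 25
}}

```text
clock: 18.17
tcp_pos: [0.564, -0.0869, 0.0956]
orientation: [179.9, 0.2, 90.8]
ft_force: [-0.6, -0.2, 0.1]
opening: 0.682
```

Run:
```python
from h import *
o=sensors.get_obs();print(o['tcp_pos'],o['orientation'],o['opening']*94,o['ft_force'],o['wrist_torque'],o['joint_positions'])
```

```text
[ 0.56400413 -0.08692486  0.09557783] [1.79948203e+02 1.68810131e-01 9.07934487e+01] 64.07567452100325 [-0.63365702 -0.23835858  0.12914405] [-0.05292478 -0.0514725   0.03756885] [ 25.74382961  22.52191009 -29.09999935 108.78048332  13.87643132
  52.07796399  -9.29589404]
```

Request:
{"name": "drive_tool", "arguments": {
  "motion": [
    [[0,0,0],[0,0,0],-1],
    [[0,0,0],[0,0,0],-1],
    [[0,0,0],[0,0,0],-1],
    [[0,0,0],[0,0,0],-1],
    [[0,0,0],[0,0,-0.02],-1],
    [[0,0,0],[0,0,-0.04],-1],
    [[0,0,0],[0,0,-0.055],-1],
    [[0,0,0],[0,0,-0.055],-1]
  ]
}}

```text
clock: 18.83
tcp_pos: [0.5644, -0.0872, 0.0959]
orientation: [179.9, 0.2, 100.8]
ft_force: [1.6, -1.9, 4.3]
opening: 0.593
```

Run:
```python
from h import *
o=sensors.get_obs();print(o['tcp_pos'],o['orientation'],o['opening']*94,o['ft_force'],o['wrist_torque'],o['joint_positions'])
```

```text
[ 0.56444786 -0.0872397   0.09588765] [179.93134312   0.1847383  100.77035455] 55.70888391461362 [ 1.62326056 -1.87703674  4.28568689] [-0.3254778  -0.34074952 -0.7362283 ] [ 27.40549587  22.88136275 -31.17933751 108.65046043  14.94747415
  52.35528154  -0.20497505]
```

Torque of -0.74 N m at 10° suggests a hard stop, so I'll compare it with the other way.

Request:
{"name": "drive_tool", "arguments": {
  "motion": [
    [[0,0,0],[0,0,0.03],-1],
    [[0,0,0],[0,0,0.06],-1],
    [[0,0,0],[0,0,0.09],-1],
    [[0,0,0],[0,0,0.12],-1],
    [[0,0,0],[0,0,0.15],-1],
    [[0,0,0],[0,0,0.15],-1]
  ]
}}

```text
clock: 19.33
tcp_pos: [0.5645, -0.0871, 0.0959]
orientation: [179.9, 0.1, 73.4]
ft_force: [0.1, -0.7, 1.3]
opening: 0.588
```

Run:
```python
from h import *
o=sensors.get_obs();print(o['tcp_pos'],o['orientation'],o['opening']*94,o['ft_force'],o['wrist_torque'],o['joint_positions'])
```

```text
[ 0.56445633 -0.08710406  0.09590008] [1.79850525e+02 1.36820414e-01 7.34145790e+01] 55.225282959178294 [ 0.10195493 -0.73913118  1.29057599] [-0.09945941 -0.0323393   0.02025363] [ 22.89013439  21.93818585 -25.48275526 108.91881746  12.05791254
  51.62154149 -25.08299846]
```

Clockwise turns freely (0.02 N m), so the thread is left-hand. I'll turn on to about 60° in total and test a small lift.

Request:
{"name": "drive_tool", "arguments": {
  "motion": [
    [[0,0,0],[0,0,0.035],-1],
    [[0,0,0],[0,0,0.07],-1],
    [[0,0,0],[0,0,0.105],-1],
    [[0,0,0],[0,0,0.14],-1],
    [[0,0,0],[0,0,0.175],-1],
    [[0,0,0],[0,0,0.2],-1],
    [[0,0,0],[0,0,0.219],-1],
    [[0,0,0],[0,0,0.219],-1],
    [[0,0,0],[0,0,0.219],-1],
    [[0,0,-0.003],[0,0,0.219],-1],
    [[0,0,-0.006],[0,0,0.219],-1],
    [[0,0,-0.01],[0,0,0.219],-1],
    [[0,0,-0.01],[0,0,0.219],-1]
  ]
}}

```text
clock: 20.42
tcp_pos: [0.5646, -0.0871, 0.1012]
orientation: [179.8, -0.0, 34.0]
ft_force: [-0.3, 0.7, -0.4]
opening: 0.593
```

Run:
```python
from h import *
o=sensors.get_obs();print(o['tcp_pos'],o['orientation'],o['opening']*94,o['ft_force'],o['wrist_torque'],o['joint_positions'])
```

```text
[ 0.56460078 -0.08713905  0.101233  ] [ 1.79787757e+02 -6.21243160e-03  3.40372258e+01] 55.74512079441181 [-0.32028784  0.72797731 -0.3689788 ] [-0.01182511 -0.04619484  0.00011577] [ 16.56151755  20.59037503 -17.57669397 109.05599564   8.03259086
  51.39024155 -60.93732875]
```

Request:
{"name": "drive_tool", "arguments": {
  "motion": [
    [[0,0,-0.03],[0,0,0],-1],
    [[0,0,-0.06],[0,0,0],-1],
    [[0,0,-0.09],[0,0,0],-1],
    [[0,0,-0.12],[0,0,0],-1],
    [[0,0,-0.15],[0,0,0],-1],
    [[0,0,-0.18],[0,0,0],-1],
    [[0,0,-0.2],[0,0,0],-1],
    [[0,0,-0.21],[0,0,0],-1],
    [[0,0,-0.21],[0,0,0],-1],
    [[0,0,-0.21],[0,0,0],-1],
    [[0,0,-0.21],[0,0,0],-1]
  ]
}}

```text
clock: 21.33
tcp_pos: [0.5639, -0.0868, 0.2053]
orientation: [179.8, 0.0, 34.0]
ft_force: [0.7, 0.3, -2.3]
opening: 0.589
```

Run:
```python
from h import *
o=sensors.get_obs();print(o['tcp_pos'],o['orientation'],o['opening']*94,o['ft_force'])
im,d=get_image("scene"); a=cv2.resize(im[90:330,60:380],(800,600),interpolation=cv2.INTER_CUBIC); cv2.imwrite("pics/final.png",a)
```

```text
[ 0.56390192 -0.08681691  0.20530574] [1.79836972e+02 4.93948865e-02 3.40416674e+01] 55.382079021794404 [ 0.74664399  0.29662451 -2.32126692]
```

View pics/final.png

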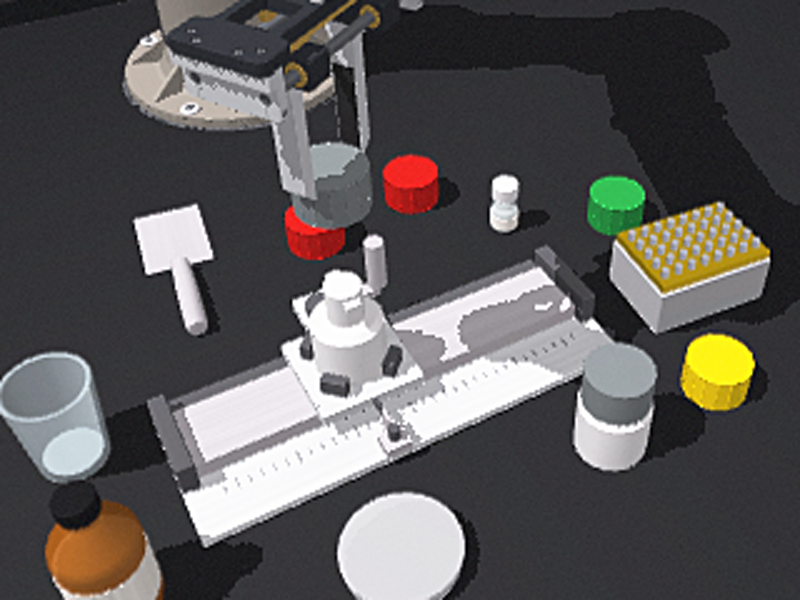

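The picture shows the cap upright in the gripper at (332,185), the bare jar neck at (343,295), the lever grip at (374,262) along the rail, and the pointer opposite the blade near (388,415). The other items look unmoved.

```bash
python3 -c "
from rig import job; print(job.sign_off())"
```

```text
the job is handed in; nothing more can be done
None
```

The job is done and handed in at about 21 s on the robot clock. The carriage is locked at the index mark, and the gripper holds the cap above the open jar.

- **Carriage:** I opened the lever and slid the carriage. The first lock left the pointer about 3 mm short, so I opened the lever partway, corrected that and locked it again. The last wrist-camera check put the pointer within about 0.2 mm of the blade. The lever's measured angle was about 0, fully locked.
- **Cap:** Anticlockwise stopped hard (0.74 N m at 10°). Clockwise turned freely, so the thread is left-hand. I took it to about 60° in total and it came off with no resistance.
- **Finish:** The cap is upright in the gripper, about 11 cm above its seat and 8 cm above the jar mouth. By eye, the final picture shows the other things on the bench where they were.
- **Checks that disagreed:** The scene camera's estimates of the travel left came out 1.5 to 3.5 mm short of the straight-down wrist view. I relied on the wrist view. I did not re-measure the pointer alignment after taking the cap off, beyond seeing it in the final picture.

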